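Shut the gauge case and lift the thick gauge block in the tongs

TASK

First lower the open lid of the wooden gauge case until it is fully shut, guiding it down so that it does not slam. Then take up the sprung tongs, close them on the thickest of the three steel gauge blocks and lift it, keeping the robot's own fingers off all three blocks and leaving the other two where they lie. Finish while still holding: the block steady between the tips of the tongs, the tongs in the gripper, the block at least 10 cm above the bench.

Things in the scene. Friction and masses are not known exactly. Their poses are not given: they have to be found in the camera images.
- case_lid (a joint): opening of the lid of the wooden gauge case (133 x 169 x 68 mm shut, fixed to the bench), in rad: 0 shut, 1.57 lid upright; it starts between 0.75 and 1.25. A friction hinge (0.2 N m) along the case's far top rim keeps the lid where it is left; it is pushed down by its front edge
- lid_edge (a point): middle of the lid's upper front edge (the edge nearest the robot when shut, 68 mm above the bench then); x axis points from this edge to the hinge along the lid's outer face, y along the edge, z out of the outer face. The lid is a tray 26 mm deep, outer face flat, 169 mm wide
- lid_hinge (a point): point on the lid's hinge axis, middle of the case's width, 41 mm above the bench; fixed. The lid's upper front edge is 122 mm toward the robot and 27 mm above it when shut. Its axes turn with the lid as those of lid_edge do (y along the hinge axis)
- thick_block (a point): centre of the thickest steel gauge block, 30 x 15 x 18 mm (x long, y, z up), 50 g, lying loose on the bench; 9 mm above its underside
- middle_block (a point): centre of the middle gauge block, 30 x 12 x 12 mm (x long, y, z up), 50 g; a bystander
- thin_block (a point): centre of the thinnest gauge block, 30 x 9 x 7 mm (x long, y, z up), 50 g; a bystander
- gauge_block_0: the thickest gauge block; origin at the centre of its underside, axes as thick_block
- gauge_block_1: the middle gauge block; origin at the centre of its underside
- gauge_block_2: the thinnest gauge block; origin at the centre of its underside
- tongs_grip (a point): the place to grip the tongs: half-way between the two black ribbed finger grips, 9 mm above the bench as the tongs lie on edge; x points to the tips, y across the arms, z up. Each finger grip is 50 mm long (x), an upright plate from the bench to 30 mm up; over the grips the tongs measure 53 mm open, 37 mm when the tips stand 15 mm apart
- tongs_tip (a point): half-way between the two black tip pads, 69 mm ahead of tongs_grip on the tongs' x axis, 9 mm above their underside. Pads 32 mm long (x), 4 mm thick, 17.5 mm high, 44 mm apart open; they stand parallel when 15 mm apart and lie along the tongs' x axis
- tongs: the steel tongs, 180 mm long, arms 18 mm high, 140 g, two arms sprung apart from a middle tongue, lying on edge; origin on the underside at the pivot in the tail, 85 mm behind tongs_grip. The spring pushes each finger grip out with 8 N when open, 11 N when the tips stand 15 mm apart. A comparator stand about 0.2 m tall stands 3 to 12 cm beyond the tips, away from the robot
- tongs_left: left arm of the tongs (+y side when the tips point to +x); origin on its hinge axis at the tail. Squeezed, it swings in by 0.094 rad until the tips stand 15 mm apart (stop at 0.13 rad); the right arm moves alike the other way
- tongs_right: right arm of the tongs; origin on its hinge axis

How it is judged (in metres and radians):
On the way, in this order (a step that is already met when the one before it is completed fails the run):
1. the lid of the gauge case is shut, the thick block not yet lifted (value of joint case_lid below 0.03 rad and height (world z) of thick_block below 0.03 m), for 0.2 s.
2. the thick block is lifted in the tongs (height (world z) of thick_block above 0.05 m and distance between thick_block and tongs_tip below 0.02 m and contact force between each of tongs_left, tongs_right and gauge_block_0 above 0.5 N), for 0.2 s.
At the end, for the whole second after the job is handed in: Lid shut (within 0.03 rad); thick block over 90 mm up (its centre), still, within 20 mm of the middle of the tips, both tips pressing on it; fingers pressing on both arms of the tongs, whose tail is over 50 mm up; the other two blocks within 20 mm of where they were (value of joint case_lid below 0.03 rad and height (world z) of thick_block above 0.09 m and distance between thick_block and tongs_tip below 0.02 m and contact force between each of tongs_left, tongs_right and gauge_block_0 above 0.5 N and contact force between the fingers and tongs_left above 1 N and contact force between the fingers and tongs_right above 1 N and linear speed of gauge_block_0 below 0.03 m/s and height (world z) of tongs above 0.05 m and distance of each of gauge_block_1, gauge_block_2 from where it was at the start of the episode below 0.02 m); the arm keeps its last pose, push and grip.
It fails at once if the robot touches a gauge block itself (contact force between any of the arm, the fingers and gauge_block_0 above 0.3 N or contact force between the fingers and gauge_block_1 above 0.3 N or contact force between the fingers and gauge_block_2 above 0.3 N).
It fails at once if one of the other two blocks is moved by more than 20 mm (distance of any of gauge_block_1, gauge_block_2 from where it was at the start of the episode above 0.02 m).
It fails at once if the lid slams (faster than 3 rad/s) (velocity of joint case_lid below -3 rad/s).
It also fails if it takes over 58 s, if anything falls off the work surface, if the arm or the gripper's body presses on something with over 40 N, if the wrist force passes 120 N, or if a joint passes its speed limit or range.

ROBOT

A 6-joint arm with a two-finger parallel gripper is mounted at the origin on a cart in front of the work surface, level with it; the furniture and walls round the work are solid. World frame = base frame: x ahead of the robot, y to its left, z up, the work surface at z = 0. Lengths are in mm, angles in rad, forces in N, time in s.
With the tool pointing down it reaches from about 275 to 750 mm from the base axis. Payload 10.2 kg.
Tool frame: the origin (TCP) lies at the very end of the fingers, on their centre line; the grasp point (between the pads) lies 19 mm behind it; z points along the fingers, y is the line along which they close (so a half turn about z gives the same grasp; the last joint's range is limited). The gripper opens to 85 mm and grips with 20 to 120 N. Pads are 22 mm wide; open, the fingers measure 114 mm over their backs; the gripper's body (76 mm by 85 mm) begins 54 mm behind the grasp point. The pads swing forward as they close: fully open they stand 13 mm farther back than shut.
Start: joints at [1.05, 0.313, 1.498, -0, 1.331, -0.223], TCP at [154.057, 501.894, 210.794] pointing down, gripper open.
Joint ranges: [-2.94, 2.94], [-0.97, 2.17], [0.19, 2.56], [-1.23, 4.37], [0.02, 3.11], [-2.88, 2.88]. Speed limits (rad/s): [2.39, 2.39, 3.01, 3.14, 3.14, 3.14].

INTERFACE

Orientations are given as a unit quaternion [w, x, y, z].
In Python, from rig import monitor, eyes, job gives the robot as it stands. The module is installed in compiled form; this text tells all that it offers.
- The arm moves only by the tool send_rows, never from a script. Its argument "targets" is one flat list of numbers, 7 for each row, row after row: the turn, a rotation vector about the tool's x, y, z in degrees, then the shift along the tool's x, y, z in units of 60 mm (1.0 is 60 mm), then the opening, from -1 (shut) to 1 (fully open), so that 0 is half open. A call has 1 to 5 rows; each row shifts and turns the commanded pose from where the row before left it, along the tool's axes as they then stand; what a row does not reach is not made up. A row lasts 1/8 s, in which the tool goes at most 62.5 mm and 10.7 degrees, less where a joint would pass 70% of its speed; a pose out of reach is approached as far as the arm can. A call is refused whole if a number of a shift passes 1 or a number of a turn 10.7, either way. A call with a gripper value outside its range is refused whole. The fingers move at their own pace and stop on an object; "newtons" is the grip in N (left out, the last holds). Time passes only in rows, so rows that do not move let the fingers close. It gives the time, the measured TCP pose, the force, the opening and the grip force at its end, in the units of the state.
- monitor.sense(): the state, without advancing time (a new reading comes with each control period).
- eyes.capture(name): name is "scene" or "top"; returns a dict with "img" (400x640x3 uint8, red, green, blue), "K" (3x3 intrinsics, pixels), "R" (3x3) and "t" (3): a world point X has camera coordinates R X + t. Camera axes: x right, y down, z forward; pixel columns grow to the right and rows downward; lengths in mm; the calibration is good to about 2 mm. A picture is of the moment at which its call begins. There is no depth.
- job.finish_job(): hands the job in; it is judged then, once.
The state is a dict: "time_s": time; "joints": joint angles; "dq": joint speeds; "tau": joint torques, N m; "eef_pos": TCP position; "ee_rot": TCP orientation; "force": force on the tool from outside, world axes, zero at the start; "wrist_torque": the same for the moment, N m; "grip_width": opening from 0.0 (shut) to 1.0 (fully open); "grip_force": force on a finger pad.
Only numpy, scipy, OpenCV 4.12 (cv2) and the standard library are available. Lean on these libraries where they do the work, as an engineer would, in place of code of your own. Each camera call takes 0.05 s, during which the arm holds its last target. There are 200 camera calls.

## Working session

There is one attempt and no reset: what is moved stays moved. The work goes in short steps, Python scripts to look and compute and a tool call to move; the robot and the scene stay as the last step left them, time stands still between calls to the robot, and variables do not carry over. Pictures are saved under pics/ and viewed, at most 10 in all, crops included, and the job is handed in when it is done.

Besides the shell and the picture viewer there is one more tool, called after "Call:" in YAML: its name, and indented under it one key for each argument. send_rows: Moves the arm, as the interface text tells. Its arguments: {"type":"object","properties":{"targets":{"type":"array","items":{"type":"number"}},"newtons":{"type":"number"}},"required":["targets"]}

```bash
mkdir -p pics; cat > h.py <<'E'
import numpy as np, cv2
from rig import monitor, eyes, job
def snap(n,name):
    c=eyes.capture(n); cv2.imwrite(f'pics/{name}.png',c['img'][:,:,::-1]); np.savez(f'pics/{name}.npz',**c); return c
def load(name): return dict(np.load(f'pics/{name}.npz'))
def ray(c,px,z):
    px=np.atleast_2d(np.array(px,float)); o=-c['R'].T@c['t']
    d=(c['R'].T@np.linalg.inv(c['K'])@np.c_[px,np.ones(len(px))].T).T
    return o+d*((z-o[2])/d[:,2])[:,None]
def rayplane(c,px,n,p):
    o=-c['R'].T@c['t']; d=c['R'].T@np.linalg.inv(c['K'])@np.array([*px,1.])
    return o+d*(n@(p-o))/(n@d)
def proj(c,X):
    X=np.atleast_2d(X); q=(c['R']@X.T).T+c['t']; q=(c['K']@q.T).T; return q[:,:2]/q[:,2:]
E
python3 -c "
from h import *
a=snap('scene','s0');b=snap('top','t0')
for c in(a,b): print(-c['R'].T@c['t'],c['R'].round(2).tolist(),c['K'][0])
print(monitor.sense())"
```

```text
[-243.52674688 -610.15769183  925.49789494] [[0.65, -0.76, -0.02], [-0.52, -0.42, -0.74], [0.56, 0.49, -0.67]] [487.71706185   0.         312.14228007]
[ 316.40857991   31.44174838 1009.15597969] [[0.01, -1.0, 0.04], [-0.98, -0.02, -0.18], [0.18, -0.04, -0.98]] [368.20808863   0.         318.47657407]
{'time_s': 0.1, 'joints': array([ 1.04960215e+00,  3.13389317e-01,  1.49834003e+00,  2.50790612e-05,
        1.33098680e+00, -2.23426122e-01]), 'dq': array([-0.00109718,  0.00145797, -0.00177184,  0.00097597, -0.00054466,
       -0.00107094]), 'tau': array([ 1.71432817e-03, -4.12904048e+01, -2.60144949e+01, -3.09958223e-04,
        3.06666378e-03,  1.88273742e-05]), 'eef_pos': array([153.92406252, 501.67796847, 210.30267023]), 'ee_rot': array([-2.15689000e-04,  1.48337528e-01,  9.88936632e-01, -5.18827583e-04]), 'force': array([0.12842207, 0.41573268, 0.71633551]), 'wrist_torque': array([-0.0323215 ,  0.0586607 ,  0.03794186]), 'grip_force': 0.0, 'grip_width': 1.002531800874555}
```

View pics/s0.png

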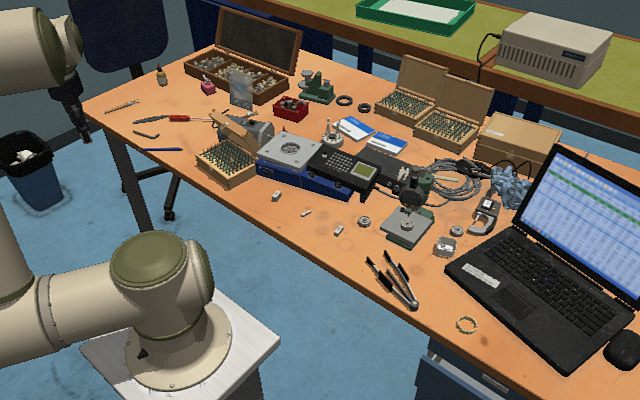

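View pics/t0.png

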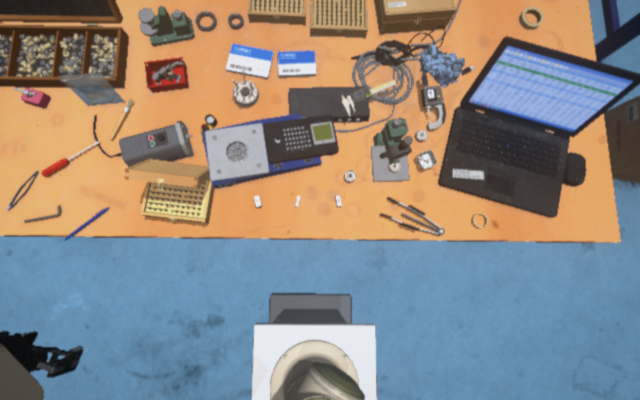

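The scene view shows the case with its open lid near (230,155), the blocks near (276,196), (306,213) and (339,229), and the tongs near (392,280). In the top view the case is near (175,195), the blocks are near (257,201), (297,201) and (338,201), and the tongs run from tail (441,232) to tips (388,215)/(418,200).

```bash
python3 -c "
from h import *
a=load('s0')['img'][:,:,::-1];b=load('t0')['img'][:,:,::-1]
f=lambda i,x,y,w,h,s:cv2.resize(i[y:y+h,x:x+w],(w*s,h*s),interpolation=cv2.INTER_CUBIC)
top=np.hstack([f(b,115,150,100,75,4),f(b,370,180,100,75,4)])
bot=np.hstack([f(a,185,100,100,75+15,4)[:300],f(a,360,240,100,75,4)])
cv2.imwrite('pics/crop1.png',np.vstack([top,bot]))
for n in('t0','s0'):
  c=load(n); hsv=cv2.cvtColor(c['img'],cv2.COLOR_RGB2HSV)
  roi=(slice(185,215),slice(240,355)) if n=='t0' else (slice(180,245),slice(262,352))
  m=((hsv[...,1]<75)&(hsv[...,2]>90)).astype(np.uint8); k=np.zeros_like(m);k[roi]=m[roi]
  N,l,s,ce=cv2.connectedComponentsWithStats(k)
  for i in range(1,N):
    if s[i,4]>8:
      p=np.argwhere(l==i)[:,::-1]; print(n,s[i],ce[i].round(1),cv2.minAreaRect(p.astype(np.float32)),ray(c,ce[i],15).round())
"
```

```text
t0 [254 195   8  13  76] [257.4 200.9] ((257.3846435546875, 200.923095703125), (12.159199714660645, 6.275716304779053), 78.69007110595703) [[472. 159.  15.]]
t0 [335 195   7  12  64] [338.  200.5] ((338.0, 200.50003051757812), (11.570852279663086, 5.295135498046875), 78.69007110595703) [[477. -61.  15.]]
t0 [295 196   5  11  39] [297.2 201.2] ((297.23529052734375, 201.05885314941406), (3.395498752593994, 10.6715669631958), 14.03624439239502) [[473.  51.  15.]]
s0 [272 190   9   8  42] [276.  193.8] ((276.07318115234375, 193.65853881835938), (4.685213088989258, 9.05807876586914), 38.65980911254883) [[473. 160.  15.]]
s0 [301 210  10   6  28] [305.5 212.4] ((305.70001220703125, 212.4000244140625), (3.130495309829712, 9.838699340820312), 63.43495178222656) [[468.  44.  15.]]
s0 [335 225   8   9  43] [338.4 229.1] ((338.3600158691406, 229.02001953125), (4.599999904632568, 9.199999809265137), 36.869895935058594) [[474. -65.  15.]]
```

View pics/crop1.png

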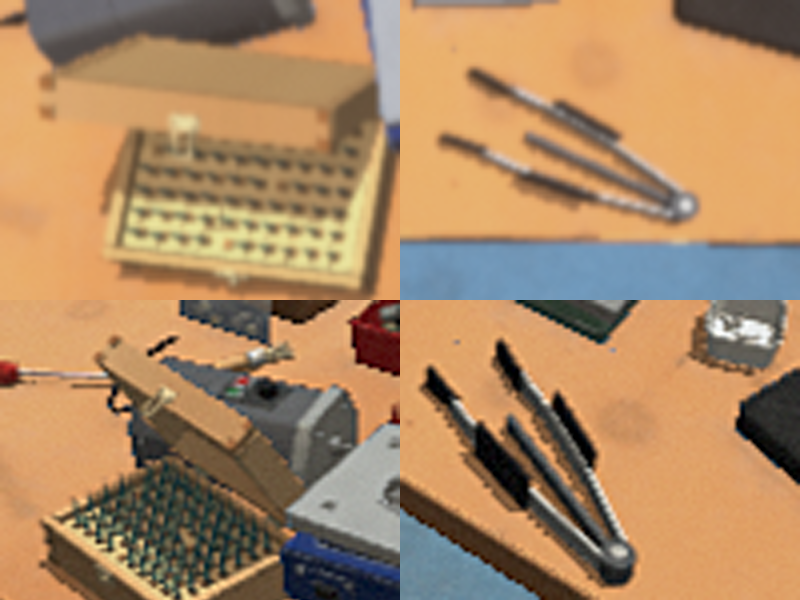

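```bash
cat > m.py <<'E'
from h import *
a=load('s0');b=load('t0')
T=lambda x,y:(115+x/4,150+y/4); S=lambda x,y:(185+x/4,100+(y-300)/4)
def tri(p,q):
    A=[];r=[]
    for c,u in((b,p),(a,q)):
        o=-c['R'].T@c['t']; d=c['R'].T@np.linalg.inv(c['K'])@np.array([*u,1.]); d/=np.linalg.norm(d)
        P=np.eye(3)-np.outer(d,d);A.append(P);r.append(P@o)
    X=np.linalg.lstsq(np.vstack(A),np.hstack(r),rcond=None)[0]
    return X.round(),[np.linalg.norm(A[i]@X-r[i]).round(1) for i in(0,1)]
L,l=tri(T(53,78),S(118,337));R,r=tri(T(332,107),S(250,425))
print('lid edge',L,l,R,r,np.linalg.norm(L-R))
fl=ray(b,T(110,250),42)[0];fr=ray(b,T(378,283),42)[0]
print('rim top',fl.round(),fr.round(),np.linalg.norm(fl-fr))
print('rim scene',ray(a,S(42,522),42).round(),tri(T(110,250),S(42,522)))
U=lambda x,y:(370+(x-400)/4,180+y/4); V=lambda x,y:(360+(x-400)/4,240+(y-300)/4)
print('tail',ray(b,U(684,205),20).round(),ray(a,V(618,549),20).round())
for n,p,q,z in(('tipU',(470,71),(500,342),18),('tipL',(441,138),(430,368),18),('gU far',(553,103),(556,394),30),('gU near',(620,137),(592,462),30),('gL far',(516,176),(478,424),30),('gL near',(598,200),(526,488),30)):
    print(n,ray(b,U(*p),z).round(),ray(a,V(*q),z).round())
i=np.hstack([cv2.resize(c['img'][y:y+60,x:x+100,::-1],(400,240)) for c,x,y in((b,250,170),(a,262,185))])
j=np.hstack([cv2.resize(c['img'][y:y+30,x:x+33,::-1],(400,360)) for c,x,y in((a,260,180),(a,322,214))])
cv2.imwrite('pics/blk.png',np.vstack([i,j]))
E
python3 m.py
```

```text
lid edge [517. 438. 165.] [np.float64(0.1), np.float64(0.1)] [502. 281. 162.] [np.float64(1.9), np.float64(1.9)] 157.74346262206873
rim top [432. 450.  42.] [413. 277.  42.] 174.29654627121099
rim scene [[426. 451.  42.]] (array([431., 454.,  37.]), [np.float64(2.6), np.float64(2.6)])
tail [[ 396. -342.   20.]] [[ 397. -342.   20.]]
tipU [[ 486. -198.   18.]] [[ 487. -202.   18.]]
tipL [[ 439. -176.   18.]] [[ 442. -181.   18.]]
gU far [[ 463. -251.   30.]] [[ 463. -257.   30.]]
gU near [[ 440. -296.   30.]] [[ 433. -301.   30.]]
gL far [[ 413. -224.   30.]] [[ 415. -234.   30.]]
gL near [[ 397. -279.   30.]] [[ 393. -282.   30.]]
```

View pics/blk.png

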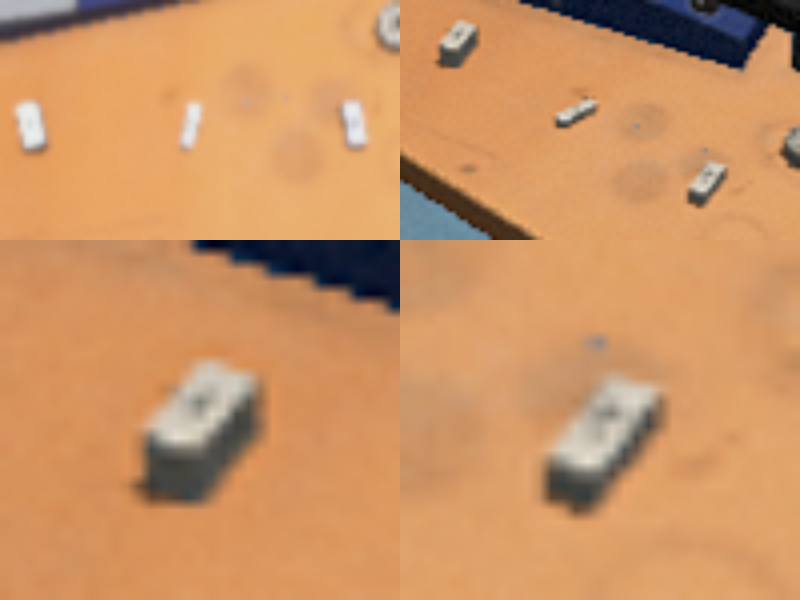

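The crop shows the left block, near (276,196) in the scene view, is clearly the tallest and thickest. The right one is the middle block and the centre one the thin block. The lid edge triangulates to about z=163, which means the lid is open about 1.1 rad.

```bash
cat >> h.py <<'E'
from scipy.spatial.transform import Rotation as Ro
def rot(): 
    q=monitor.sense()['ee_rot']; return Ro.from_quat([q[1],q[2],q[3],q[0]]).as_matrix()
def plan(W,R=None,p=None):
    R=rot() if R is None else R; p=monitor.sense()['eef_pos'] if p is None else np.array(p,float)
    for w in W:
        d=R.T@(np.array(w)-p)/60; p=np.array(w,float); print(np.round(w,0),'->',d.round(2))
E
cat > lid.py <<'E'
from h import *
H=np.array([544,350.]);xc=np.array([.994,-.11])
R=rot()@Ro.from_euler('z',-10.7,degrees=True).as_matrix()
print(R.round(3).tolist())
W=[[*(H+16*xc),200]]
for th in np.arange(1.15,-0.06,-0.1):
    u=-110.4*np.cos(th+.247); W.append([*(H+(u+11)*xc),41+110.4*np.sin(th+.247)])
plan(W,R)
E
python3 lid.py
```

```text
[[-0.994, 0.111, -0.001], [0.111, 0.994, -0.001], [0.0, -0.001, -1.0]]
[560. 348. 200.] -> [-7.01 -1.79  0.17]
[536. 351. 150.] -> [0.4  0.   0.84]
[525. 352. 147.] -> [ 0.18 -0.    0.04]
[515. 353. 144.] -> [ 0.17 -0.    0.06]
[505. 354. 139.] -> [ 0.17 -0.    0.08]
[495. 355. 134.] -> [ 0.16 -0.    0.09]
[486. 356. 127.] -> [ 0.15 -0.    0.11]
[478. 357. 120.] -> [0.14 0.   0.12]
[471. 358. 112.] -> [0.12 0.   0.14]
[464. 359. 103.] -> [0.11 0.   0.15]
[458. 359.  94.] -> [0.1  0.   0.16]
[454. 360.  84.] -> [0.08 0.   0.17]
[450. 360.  73.] -> [0.06 0.   0.17]
[447. 361.  63.] -> [0.04 0.   0.18]
```

Call:
send_rows:
  targets: [0,0,-10.7,0,0,0,-1]
  newtons: 30

```text
time_s: 0.22
eef_pos: [154.0, 501.7, 210.4]
ee_rot: [-0.0, 0.053, 0.999, -0.0]
force: [-0.1, -0.1, -0.9]
grip_width: 0.82
grip_force: 0.0
```

Call:
send_rows:
  targets: [0,0,0,-0.7,-0.18,0,-1,0,0,0,-0.7,-0.18,0,-1,0,0,0,-0.7,-0.18,0,-1,0,0,0,-0.7,-0.18,0,-1,0,0,0,-0.7,-0.18,0,-1]

```text
time_s: 0.85
eef_pos: [357.9, 424.2, 210.5]
ee_rot: [-0.0, 0.056, 0.998, -0.0]
force: [0.7, -0.4, -0.7]
grip_width: -0.003
grip_force: 0.0
```

Call:
send_rows:
  targets: [0,0,0,-0.7,-0.18,0.04,-1,0,0,0,-0.7,-0.18,0.04,-1,0,0,0,-0.7,-0.18,0.04,-1,0,0,0,-0.7,-0.18,0.04,-1,0,0,0,-0.7,-0.18,0,-1]

```text
time_s: 1.48
eef_pos: [560.5, 347.3, 200.5]
ee_rot: [-0.001, 0.056, 0.998, -0.0]
force: [-0.5, -0.5, -0.2]
grip_width: -0.001
grip_force: 0.0
```

```bash
python3 -c "
from h import *
plan([[560,348,200],[560,348,150]]);print(rot().round(3).tolist())
b=snap('top','t1')['img'][110:230,100:260,::-1];a=snap('scene','s1')['img'][60:180,170:330,::-1]
cv2.imwrite('pics/c1.png',np.hstack([cv2.resize(i,None,fx=2.5,fy=2.5) for i in(b,a)]))"
```

```text
[560 348 200] -> [0.01 0.01 0.01]
[560 348 150] -> [-0.    0.    0.83]
[[-0.994, 0.111, -0.001], [0.111, 0.994, -0.0], [0.001, -0.001, -1.0]]
```

View pics/c1.png

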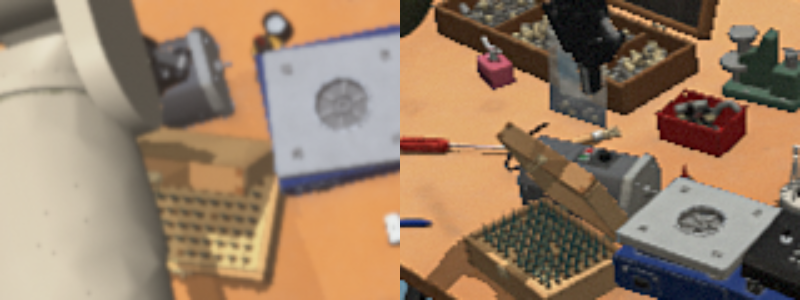

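The fingertips, near (590,80) in the right crop, are behind and above the lid edge with clear space below. Next I go down and push the lid over.

Call:
send_rows:
  targets: [0,0,0,0,0,0.42,-1,0,0,0,0,0,0.42,-1,0,0,0,0.2,0,0,-1,0,0,0,0.2,0,0,-1,0,0,0,0.18,0,0.04,-1]

```text
time_s: 2.2
eef_pos: [524.2, 352.4, 149.9]
ee_rot: [0.001, 0.055, 0.998, 0.001]
force: [-0.8, 0.4, -0.0]
grip_width: -0.003
grip_force: 0.0
```

Call:
send_rows:
  targets: [0,0,0,0.17,0,0.06,-1,0,0,0,0.17,0,0.08,-1,0,0,0,0.16,0,0.09,-1,0,0,0,0.15,0,0.11,-1,0,0,0,0.14,0,0.12,-1]

```text
time_s: 2.82
eef_pos: [475.6, 357.8, 126.3]
ee_rot: [-0.0, 0.055, 0.998, 0.001]
force: [-31.8, -8.1, 50.6]
grip_width: 0.002
grip_force: 25.0
```

```bash
python3 -c "
from h import *
a=snap('scene','s2')['img'][60:220,150:310,::-1]
cv2.imwrite('pics/c2.png',cv2.resize(a,None,fx=3,fy=3))"
```

```text
(no output)
```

View pics/c2.png

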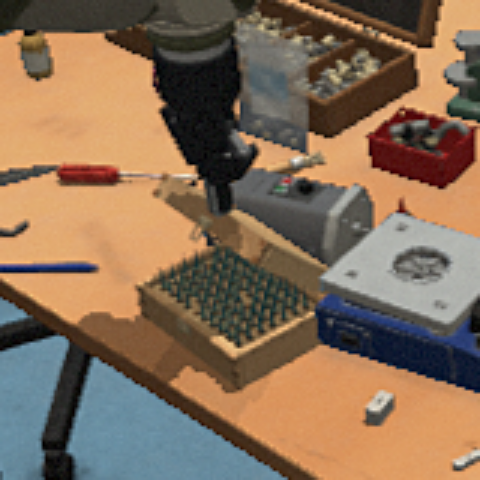

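```bash
python3 -c "
from h import *
c=load('s2');H=np.array([544,350.]);xc=np.array([.994,-.11]);yc=np.array([.11,.994])
print(monitor.sense()['eef_pos'],monitor.sense()['force'],'tcp px',((proj(c,monitor.sense()['eef_pos'])-[150,60])*3).round())
for th in np.arange(0.3,1.3,.1):
  f=lambda u0,z0,y:np.r_[H+(u0*np.cos(th)+z0*np.sin(th))*xc+y*yc,41-u0*np.sin(th)+z0*np.cos(th)]
  P=np.array([f(-122,27,84),f(-122,27,0),f(-122,27,-84),f(-122,1,0)])
  print(th.round(1),((proj(c,P)-[150,60])*3).round().tolist(),P[1].round())
i=c['img'][105:155,190:270,::-1]; cv2.imwrite('pics/c3.png',cv2.resize(i,None,fx=9,fy=9,interpolation=cv2.INTER_CUBIC))
"
```

```text
[473.79592631 357.94800485 125.30973748] [-29.51878914  -6.91056658  42.72311208] tcp px [[221. 230.]]
0.3 [[144.0, 230.0], [193.0, 265.0], [244.0, 303.0], [190.0, 289.0]] [436. 362. 103.]
0.4 [[148.0, 218.0], [197.0, 253.0], [249.0, 291.0], [192.0, 278.0]] [443. 361. 113.]
0.5 [[153.0, 207.0], [202.0, 242.0], [254.0, 279.0], [195.0, 267.0]] [450. 360. 123.]
0.6 [[158.0, 196.0], [208.0, 230.0], [261.0, 267.0], [199.0, 255.0]] [459. 359. 132.]
0.7 [[165.0, 185.0], [215.0, 219.0], [268.0, 256.0], [203.0, 244.0]] [469. 358. 140.]
0.8 [[173.0, 175.0], [223.0, 209.0], [276.0, 245.0], [209.0, 232.0]] [479. 357. 147.]
0.9 [[181.0, 166.0], [231.0, 199.0], [285.0, 234.0], [216.0, 222.0]] [490. 356. 153.]
1.0 [[190.0, 157.0], [240.0, 190.0], [294.0, 225.0], [223.0, 211.0]] [501. 355. 158.]
1.1 [[199.0, 149.0], [250.0, 182.0], [304.0, 217.0], [232.0, 202.0]] [513. 353. 162.]
1.2 [[209.0, 142.0], [260.0, 175.0], [314.0, 209.0], [240.0, 193.0]] [525. 352. 164.]
```

View pics/c3.png

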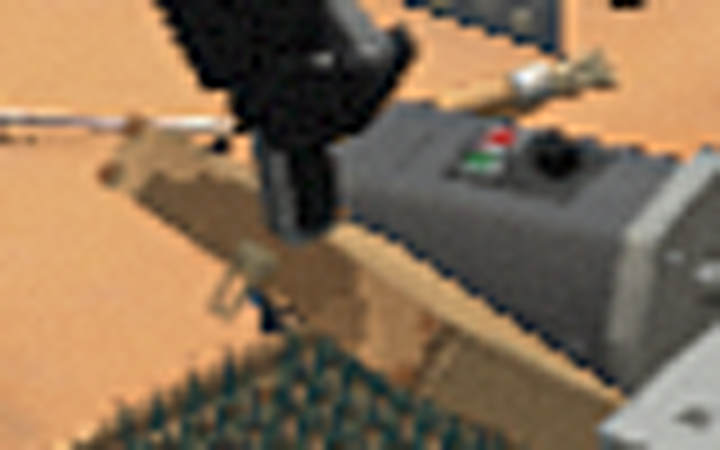

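The finger has slid off over the lid's front edge: its tip sits on the front wall at crop pixel (305,240), and the lid is at about 0.7 rad. I'll lift off and push again, farther in from the edge.

```bash
python3 -c "
from h import *
H=np.array([544,350.]);xc=np.array([.994,-.11]);W=[[474,358,125],[462,359,150],[462,359,190],[*(H-33*xc),190]]
for th in np.arange(.8,-.06,-.1):
    W.append([*(H+(8-86.3*np.cos(th+.318))*xc),41+86.3*np.sin(th+.318)])
plan(W)"
```

```text
[474 358 125] -> [-0.    0.    0.01]
[462 359 150] -> [ 0.2  -0.01 -0.42]
[462 359 190] -> [ 0.    0.   -0.67]
[511. 354. 190.] -> [-0.82  0.   -0.  ]
[514. 353. 119.] -> [-0.06 -0.    1.19]
[507. 354. 114.] -> [0.13 0.   0.07]
[500. 355. 110.] -> [0.12 0.   0.08]
[493. 356. 104.] -> [0.11 0.   0.09]
[487. 356.  98.] -> [0.1 0.  0.1]
[482. 357.  91.] -> [0.09 0.   0.11]
[477. 357.  84.] -> [0.08 0.   0.12]
[474. 358.  76.] -> [0.06 0.   0.13]
[470. 358.  68.] -> [0.05 0.   0.13]
```

Call:
send_rows:
  targets: [0,0,0,0.2,0,-0.4,-1,0,0,0,0,0,-0.5,-1,0,0,0,0,0,-0.3,-1]

```text
time_s: 3.25
eef_pos: [465.7, 358.7, 194.2]
ee_rot: [0.001, 0.055, 0.998, 0.0]
force: [0.4, -0.9, 0.5]
grip_width: -0.0
grip_force: 0.0
```

Call:
send_rows:
  targets: [0,0,0,-0.4,0,0,-1,0,0,0,-0.4,0,0.3,-1,0,0,0,0,0,0.4,-1,0,0,0,0,0,0.3,-1,0,0,0,0,0,0.2,-1]

```text
time_s: 3.88
eef_pos: [513.1, 353.0, 119.8]
ee_rot: [-0.0, 0.056, 0.998, -0.0]
force: [-0.7, 0.0, -0.4]
grip_width: -0.003
grip_force: 0.0
```

Call:
send_rows:
  targets: [0,0,0,0.13,0,0.1,-1,0,0,0,0.12,0,0.08,-1,0,0,0,0.11,0,0.09,-1]

```text
time_s: 4.25
eef_pos: [492.0, 355.9, 105.3]
ee_rot: [0.001, 0.055, 0.998, 0.0]
force: [-0.2, 0.2, 2.6]
grip_width: 0.004
grip_force: 1.2
```

Contact is light at about 2.6 N upward, as expected. I'll continue down.

Call:
send_rows:
  targets: [0,0,0,0.1,0,0.1,-1,0,0,0,0.09,0,0.11,-1,0,0,0,0.08,0,0.12,-1]

```text
time_s: 4.62
eef_pos: [475.6, 357.4, 84.4]
ee_rot: [-0.0, 0.055, 0.998, 0.0]
force: [0.1, 1.1, 2.7]
grip_width: 0.002
grip_force: 1.2
```

Call:
send_rows:
  targets: [0,0,0,0.06,0,0.12,-1,0,0,0,0.05,0,0.1,-1,0,0,0,0,0,0.03,-1]

```text
time_s: 5.0
eef_pos: [469.1, 358.0, 69.2]
ee_rot: [-0.0, 0.055, 0.998, -0.0]
force: [-0.6, -1.1, 3.0]
grip_width: -0.001
grip_force: 0.9
```

Call:
send_rows:
  targets: [0,0,0,0,0,0.03,-1,0,0,0,0,0,0.03,-1]

```text
time_s: 5.25
eef_pos: [469.6, 358.1, 66.2]
ee_rot: [0.0, 0.056, 0.998, 0.0]
force: [-1.6, -0.2, 1.8]
grip_width: 0.003
grip_force: 1.0
```

Call:
send_rows:
  targets: [0,0,0,0,0,0.03,-1,0,0,0,0,0,0.02,-1,0,0,0,0,0,0,-1]

```text
time_s: 5.62
eef_pos: [469.5, 358.0, 63.1]
ee_rot: [-0.0, 0.055, 0.998, -0.0]
force: [-0.1, -0.2, -0.2]
grip_width: 0.001
grip_force: 0.2
```

Call:
send_rows:
  targets: [0,0,0,0,0,0.03,-1,0,0,0,0,0,0.0,-1]

```text
time_s: 5.88
eef_pos: [469.4, 358.1, 61.2]
ee_rot: [-0.0, 0.055, 0.998, -0.0]
force: [-0.1, -0.3, 0.4]
grip_width: -0.003
grip_force: 0.2
```

```bash
python3 -c "
from h import *
s=monitor.sense();print(s['eef_pos'],s['force'])
c=snap('scene','s3')
i=c['img'][90:190,180:290,::-1]; cv2.imwrite('pics/c4.png',cv2.resize(i,None,fx=6,fy=6,interpolation=cv2.INTER_CUBIC))"
```

```text
[469.43106113 358.07676086  61.23548937] [-0.13549643 -0.27379177  0.40607408]
```

View pics/c4.png

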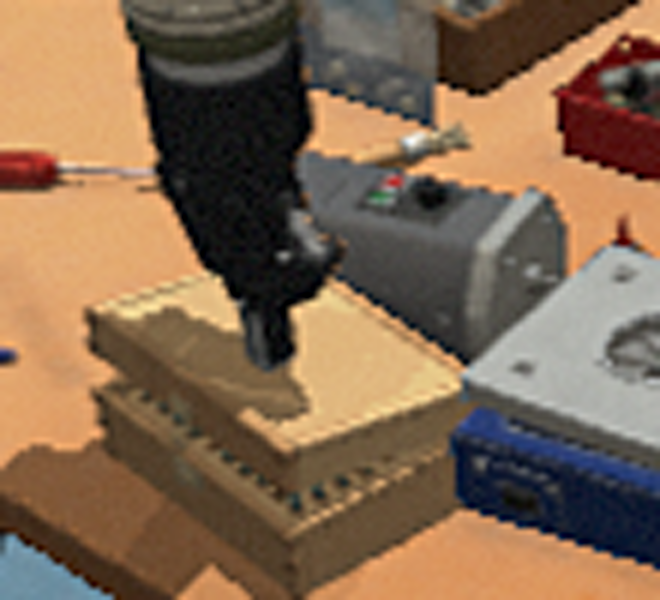

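The lid is still slightly open: a gap of about 40 crop px shows at the front corner (295,480). The visible finger end at (268,365) looks higher than the TCP says, so I'm checking the offset.

```bash
python3 -c "
from h import *
c=load('s3');p=monitor.sense()['eef_pos']
for dz in(0,8,13,20): print(dz,((proj(c,p+[0,0,dz])-[180,90])*6).round())
for q in ([295,445],[90,312]): 
  for z in(68,75,85):print(q,z,ray(c,[180+q[0]/6,90+q[1]/6],z).round())
"
```

```text
0 [[275. 391.]]
8 [[272. 378.]]
13 [[271. 370.]]
20 [[269. 358.]]
[295, 445] 68 [[441. 310.  68.]]
[295, 445] 75 [[435. 303.  75.]]
[295, 445] 85 [[427. 292.  85.]]
[90, 312] 68 [[450. 475.  68.]]
[90, 312] 75 [[444. 466.  75.]]
[90, 312] 85 [[436. 453.  85.]]
```

Call:
send_rows:
  targets: [0,0,0,0,0,0.05,-1,0,0,0,0,0,0.05,-1,0,0,0,0,0,0.0,-1]

```text
time_s: 6.3
eef_pos: [469.3, 358.0, 55.0]
ee_rot: [-0.0, 0.055, 0.998, -0.0]
force: [-0.1, 0.2, 0.7]
grip_width: 0.003
grip_force: 0.0
```

Call:
send_rows:
  targets: [0,0,0,0,0,0.04,-1,0,0,0,0,0,0.0,-1]

```text
time_s: 6.55
eef_pos: [469.4, 358.0, 52.8]
ee_rot: [-0.0, 0.055, 0.998, -0.0]
force: [0.9, 0.2, 0.2]
grip_width: -0.003
grip_force: 0.0
```

Call:
send_rows:
  targets: [0,0,0,0,0,0.03,-1,0,0,0,0,0,0.0,-1]

```text
time_s: 6.8
eef_pos: [469.4, 358.0, 51.1]
ee_rot: [-0.0, 0.055, 0.998, -0.0]
force: [0.4, -0.3, -0.1]
grip_width: 0.0
grip_force: 0.1
```

Call:
send_rows:
  targets: [0,0,0,0,0,0.03,-1,0,0,0,0,0,0.0,-1]

```text
time_s: 7.05
eef_pos: [469.5, 358.0, 49.2]
ee_rot: [-0.0, 0.055, 0.998, -0.0]
force: [-0.3, -0.3, -0.2]
grip_width: 0.003
grip_force: 0.0
```

Call:
send_rows:
  targets: [0,0,0,0,0,0.03,-1,0,0,0,0,0,0.0,-1]

```text
time_s: 7.3
eef_pos: [469.5, 358.0, 47.4]
ee_rot: [-0.0, 0.055, 0.998, -0.0]
force: [0.6, 1.0, 0.8]
grip_width: -0.006
grip_force: 0.0
```

```bash
python3 -c "
from h import *
c=snap('scene','s4')
i=c['img'][90:190,180:290,::-1]; cv2.imwrite('pics/c5.png',cv2.resize(i,None,fx=6,fy=6,interpolation=cv2.INTER_CUBIC))
d=load('s3')['img'].astype(int)-c['img']; print(np.abs(d[90:190,180:290]).max(2).mean())
print(proj(c,monitor.sense()['eef_pos']))
for y in range(148,180,1): print(y,c['img'][y,226].tolist(),c['img'][y,229].tolist(),load('s3')['img'][y,229].tolist())"
```

```text
14.936363636363636
[[226.41051085 158.89323786]]
148 [10, 14, 11] [153, 124, 81] [145, 114, 79]
149 [21, 26, 24] [121, 97, 68] [190, 156, 116]
150 [9, 14, 12] [74, 60, 41] [238, 189, 130]
151 [17, 14, 18] [63, 52, 36] [237, 195, 132]
152 [13, 14, 16] [68, 57, 39] [240, 195, 133]
153 [11, 7, 12] [144, 114, 83] [185, 149, 102]
154 [25, 29, 31] [171, 136, 92] [118, 94, 62]
155 [106, 89, 68] [245, 196, 136] [110, 90, 61]
156 [129, 104, 73] [147, 117, 78] [129, 104, 72]
157 [128, 100, 69] [121, 98, 68] [146, 119, 85]
158 [124, 99, 67] [121, 96, 65] [117, 95, 65]
159 [134, 109, 75] [140, 114, 79] [155, 122, 84]
160 [142, 112, 77] [150, 122, 83] [230, 185, 128]
161 [132, 107, 72] [132, 106, 73] [229, 188, 130]
162 [127, 101, 70] [120, 98, 66] [223, 173, 118]
163 [128, 102, 71] [109, 91, 62] [215, 172, 119]
164 [121, 99, 67] [231, 187, 128] [138, 110, 78]
165 [99, 81, 54] [233, 190, 132] [79, 62, 45]
166 [224, 180, 124] [228, 186, 129] [80, 59, 40]
167 [230, 188, 129] [227, 186, 127] [97, 75, 51]
168 [220, 173, 118] [220, 172, 116] [97, 76, 52]
169 [209, 159, 105] [244, 202, 141] [98, 77, 53]
170 [223, 168, 115] [143, 113, 80] [100, 77, 54]
171 [154, 112, 77] [91, 74, 50] [100, 77, 53]
172 [65, 48, 30] [96, 76, 53] [59, 64, 55]
173 [60, 45, 33] [101, 80, 54] [44, 56, 55]
174 [72, 53, 36] [97, 76, 50] [20, 36, 36]
175 [68, 50, 31] [96, 75, 52] [78, 61, 43]
176 [74, 51, 34] [95, 72, 49] [122, 99, 69]
177 [72, 54, 33] [92, 72, 49] [143, 113, 78]
178 [79, 59, 38] [155, 118, 76] [157, 121, 81]
179 [62, 49, 27] [95, 73, 48] [97, 77, 51]
```

Call:
send_rows:
  targets: [0,0,0,0,0,0.04,-1,0,0,0,0,0,0.0,-1]

```text
time_s: 7.6
eef_pos: [469.6, 358.1, 46.4]
ee_rot: [0.0, 0.055, 0.998, 0.0]
force: [-4.5, -2.2, 11.3]
grip_width: 0.006
grip_force: 6.0
```

Call:
send_rows:
  targets: [0,0,0,0,0,0.04,-1,0,0,0,0,0,0.0,-1]

```text
time_s: 7.85
eef_pos: [469.7, 358.2, 46.2]
ee_rot: [0.001, 0.055, 0.998, 0.0]
force: [-11.7, -7.1, 29.8]
grip_width: -0.003
grip_force: 15.1
```

```bash
python3 -c "
from h import *
c=snap('scene','s5')
g=c['img'].sum(2)
p0=load('s4')['img'].sum(2);p1=load('s3')['img'].sum(2)
for col in(212,221,229): print(col,[[ (y) for y in range(135,190) if q[y,col]-q[y+1,col]>90] for q in(p1,p0,g)])
H=np.array([544,350.]);xc=np.array([.994,-.11]);yc=np.array([.11,.994])
print(proj(c,[[*(H-122*xc+k*yc),68] for k in(84,0,-84)]).round(1).tolist())"
```

```text
212 [[135, 137, 139, 140, 141, 142, 144, 145, 148, 151, 155, 157, 162, 163, 174, 175, 176, 177, 180, 182, 185, 186, 187], [135, 137, 140, 141, 142, 143, 144, 145, 147, 148, 149, 152, 156, 163, 164, 165, 166, 169, 171, 173, 175, 176, 177, 179, 181, 184, 186, 187, 188, 189], [135, 136, 137, 140, 141, 142, 143, 144, 145, 147, 148, 149, 151, 155, 156, 158, 159, 163, 165, 166, 167, 172, 175, 176, 179, 182, 186, 188, 189]]
221 [[136, 139, 141, 142, 145, 146, 147, 148, 149, 150, 151, 153, 154, 157, 158, 159, 160, 162, 163, 168, 169, 172, 177, 180, 181, 182, 183, 184, 185, 188, 189], [135, 138, 140, 142, 144, 145, 146, 147, 148, 149, 150, 151, 152, 153, 155, 156, 158, 160, 162, 163, 167, 169, 170, 172, 173, 178, 180, 182, 183, 184, 186, 188, 189], [136, 138, 140, 142, 143, 145, 147, 148, 149, 150, 151, 152, 153, 154, 156, 158, 162, 163, 167, 168, 169, 170, 172, 173, 176, 177, 179, 182, 183, 184, 185, 188, 189]]
229 [[135, 137, 139, 140, 141, 143, 145, 148, 149, 150, 151, 152, 153, 155, 156, 158, 159, 160, 163, 164, 166, 167, 168, 169, 174, 175, 176, 177, 178, 180, 181, 182, 185, 187, 189], [135, 138, 139, 141, 144, 145, 149, 151, 152, 153, 154, 155, 158, 159, 163, 164, 168, 169, 170, 171, 172, 177, 178, 180, 181, 185, 186, 189], [135, 140, 142, 144, 145, 147, 149, 152, 153, 154, 155, 156, 158, 159, 163, 164, 166, 168, 169, 170, 172, 173, 175, 176, 179, 180, 181, 182, 185, 189]]
[[196.3, 148.1], [212.2, 160.1], [229.3, 172.9]]<string>:6: RuntimeWarning: overflow encountered in scalar subtract
```

The lid met a hard stop and the force rose to 30 N, with the front edge within about 2 px of its predicted shut row, so it is shut. Next I lift off, turn the tool and travel to the tongs.

Call:
send_rows:
  targets: [0,0,0,0,0,-0.4,-1,0,0,0,0,0,-0.8,-1,0,0,0,0,0,-0.8,-1,0,0,10.7,0,0,-0.4,0.75,0,0,10.7,0,0,0,0.75]

```text
time_s: 8.52
eef_pos: [470.3, 358.4, 188.9]
ee_rot: [0.002, 0.243, 0.97, 0.001]
force: [-0.4, 0.2, 0.2]
grip_width: 0.417
grip_force: 0.0
```

Call:
send_rows:
  targets: [0,0,10.7,0,0,0,0.75,0,0,10.7,0,0,0,0.75,0,0,10.7,0,0,0,0.75,0,0,10.7,0,0,0,0.75,0,0,10.7,0,0,0,0.75]

```text
time_s: 9.15
eef_pos: [469.5, 358.0, 186.6]
ee_rot: [0.0, 0.654, 0.757, -0.0]
force: [0.5, 0.3, -0.4]
grip_width: 0.874
grip_force: 0.0
```

Call:
send_rows:
  targets: [0,0,10.7,0,0,0,0.75,0,0,10.7,0,0,0,0.75,0,0,10.5,0,0,0,0.75,0,0,0,-0.5,0.15,0,0.75,0,0,0,-0.85,0.3,0,0.75]

```text
time_s: 9.78
eef_pos: [462.2, 272.6, 186.3]
ee_rot: [0.0, 0.834, 0.552, 0.0]
force: [0.5, -0.5, 0.4]
grip_width: 0.874
grip_force: 0.0
```

Call:
send_rows:
  targets: [0,0,0,-0.85,0.3,0,0.75,0,0,0,-0.85,0.3,0,0.75,0,0,0,-0.85,0.3,0,0.75,0,0,0,-0.85,0.3,0,0.75,0,0,0,-0.85,0.3,0,0.75]

```text
time_s: 10.4
eef_pos: [444.6, 1.4, 186.9]
ee_rot: [0.0, 0.835, 0.551, 0.0]
force: [0.7, -0.2, -0.2]
grip_width: 0.87
grip_force: 0.0
```

```bash
python3 -c "
from h import *
print(rot().round(3).tolist(),monitor.sense()['eef_pos']);plan([[430,-264,190]])
b=snap('top','t2');a=snap('scene','s6')
i=b['img'][120:220,100:250,::-1]
# compare lid shut: expected hue
"
```

```text
[[0.393, 0.919, 0.001], [0.919, -0.393, -0.0], [-0.0, 0.001, -1.0]] [444.57031715   1.35012483 186.86785536]
[ 430 -264  190] -> [-4.16  1.52 -0.05]
```

Call:
send_rows:
  targets: [0,0,0,-0.83,0.3,0.3,0.75,0,0,0,-0.83,0.3,0.3,0.75,0,0,0,-0.83,0.3,0.3,0.75,0,0,0,-0.83,0.31,0.3,0.75,0,0,0,-0.83,0.31,0.3,0.75]

```text
time_s: 11.12
eef_pos: [430.9, -262.9, 96.2]
ee_rot: [0.0, 0.835, 0.551, 0.0]
force: [0.6, 1.0, -0.7]
grip_width: 0.879
grip_force: 0.0
```

```bash
python3 -c "
from h import *
b=snap('top','t3');a=snap('scene','s7');s=monitor.sense();print(s['eef_pos'],s['grip_width'])
p=s['eef_pos'];R=rot()
for n,c in(('top',b),('scene',a)):
  print(n,proj(c,[p,p+R[:,1]*37,p-R[:,1]*37,p+[0,0,20],p+R[:,1]*37+[0,0,20],p-R[:,1]*37+[0,0,20]]).round(1).tolist())
f=lambda i,x,y,w,h:cv2.resize(i['img'][y:y+h,x:x+w,::-1],(400,400),interpolation=cv2.INTER_CUBIC)
L=load('t2');
top=np.hstack([f(a,340,200,100,100),f(b,370,160,80,80)])
bot=np.hstack([f(a,180,100,110,110)[:200],f(a,180,100,110,110)[200:400]])
cv2.imwrite('pics/c6.png',np.vstack([top,cv2.resize(np.hstack([a['img'][100:200,180:290,::-1],b['img'][140:240,110:220,::-1],L['img'][140:240,110:220,::-1]]),(800,200))]))"
```

```text
[ 430.00997761 -264.7453264    94.8860148 ] 0.8722712360039326
top [[421.3, 215.0], [426.4, 201.8], [416.0, 228.4], [423.8, 214.0], [429.1, 200.6], [418.5, 227.7]]
scene [[396.6, 255.0], [410.3, 249.4], [382.7, 260.7], [397.5, 249.0], [411.3, 243.4], [383.4, 254.7]]
```

View pics/c6.png

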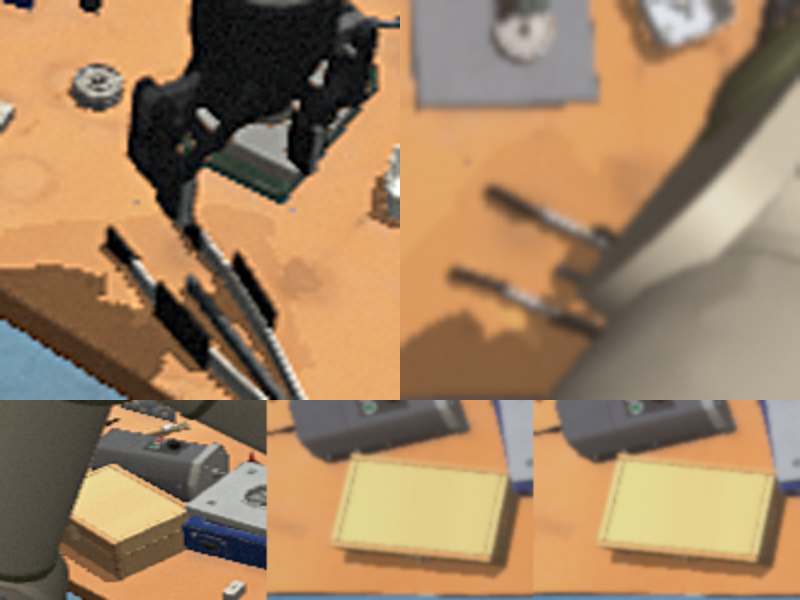

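The fingers straddle the tongs: finger ends at crop (182,224) and (303,172), grip plates at (182,325) and (254,288). The lid is shut in all the lower crops.

```bash
python3 -c "
from h import *
a=load('s7');p=monitor.sense()['eef_pos'];R=rot()
o=np.array([340,200])
for z in(95,105,115,125,135):
  l=ray(a,o+np.array([182,224])/4,z)[0];r=ray(a,o+np.array([303,172])/4,z)[0]
  m=(l+r)/2-p; print(z,'sep',np.linalg.norm(l-r).round(),'mid off tool xy',(R.T@m).round(1), 'dir',np.degrees(np.arctan2(*(r-l)[1::-1])).round())
# open tongs grips re-measured in this image
for n,q in(('gLfar',(158,300)),('gLnear',(205,358)),('gUfar',(237,258)),('gUnear',(274,318))): print(n,(R.T@(ray(a,o+np.array(q)/4,30)[0]-p)).round(1))
for n,q in(('tipL',(108,232)),('tipU',(190,228))): print(n,(R.T@(ray(a,o+np.array(q)/4,18)[0]-p)).round(1))"
```

```text
95 sep 83.0 mid off tool xy [ 9.7 17.8 -0.1] dir -22.0
105 sep 82.0 mid off tool xy [  2.6  11.7 -10.1] dir -22.0
115 sep 81.0 mid off tool xy [ -4.6   5.7 -20.1] dir -22.0
125 sep 80.0 mid off tool xy [-11.7  -0.3 -30.1] dir -22.0
135 sep 79.0 mid off tool xy [-18.9  -6.3 -40.1] dir -22.0
gLfar [ 11.6 -32.5  64.9]
gLnear [-36.5 -31.2  64.9]
gUfar [17.4 26.4 64.8]
gUnear [-30.4  20.   64.8]
tipL [ 79.  -25.2  76.9]
tipU [58.8 21.2 76.9]
```

Call:
send_rows:
  targets: [0,0,0,-0.07,-0.05,0.3,0.75,0,0,0,0,0,0.5,0.75,0,0,0,0,0,0.4,0.75,0,0,0,0,0,0.15,0.75,0,0,0,0,0,0,0.75]

```text
time_s: 11.85
eef_pos: [426.6, -263.9, 15.9]
ee_rot: [-0.0, 0.835, 0.551, 0.0]
force: [0.3, 0.0, 1.3]
grip_width: 0.879
grip_force: 0.0
```

Call:
send_rows:
  targets: [0,0,0,0,0,0.1,0.75,0,0,0,0,0,0,0.75]

```text
time_s: 12.1
eef_pos: [426.4, -264.4, 10.0]
ee_rot: [0.0, 0.835, 0.551, 0.0]
force: [-0.4, -1.2, 1.5]
grip_width: 0.872
grip_force: 0.0
```

Call:
send_rows:
  targets: [0,0,0,0,0,0.08,0.75,0,0,0,0,0,0,0.75]

```text
time_s: 12.35
eef_pos: [426.2, -264.3, 4.8]
ee_rot: [-0.0, 0.835, 0.551, -0.0]
force: [1.0, 0.0, -0.3]
grip_width: 0.875
grip_force: 0.0
```

Call:
send_rows:
  targets: [0,0,0,0,0,0.08,0.75,0,0,0,0,0,0,0.75]

```text
time_s: 12.6
eef_pos: [426.2, -264.2, -0.2]
ee_rot: [-0.0, 0.835, 0.551, -0.0]
force: [0.3, -0.9, -0.2]
grip_width: 0.875
grip_force: 0.0
```

Call:
send_rows:
  targets: [0,0,0,0,0,0.06,0.75,0,0,0,0,0,0,0.75]

```text
time_s: 12.85
eef_pos: [426.2, -264.3, -3.7]
ee_rot: [-0.0, 0.835, 0.551, -0.0]
force: [0.0, -0.2, 0.1]
grip_width: 0.873
grip_force: 0.0
```

Call:
send_rows:
  targets: [0,0,0,0,0,0.06,0.75,0,0,0,0,0,0,0.75]

```text
time_s: 13.1
eef_pos: [426.2, -264.2, -7.3]
ee_rot: [-0.0, 0.835, 0.551, -0.0]
force: [1.3, -0.1, 0.3]
grip_width: 0.881
grip_force: 0.0
```

Call:
send_rows:
  targets: [0,0,0,0,0,0.06,0.75,0,0,0,0,0,0,0.75]

```text
time_s: 13.35
eef_pos: [426.2, -264.2, -10.9]
ee_rot: [-0.0, 0.835, 0.551, -0.0]
force: [0.3, 1.3, -0.2]
grip_width: 0.875
grip_force: 0.0
```

Call:
send_rows:
  targets: [0,0,0,0,0,0.06,0.75,0,0,0,0,0,0,0.75]

```text
time_s: 13.6
eef_pos: [426.2, -264.2, -14.5]
ee_rot: [-0.0, 0.835, 0.551, -0.0]
force: [-0.4, 0.2, 0.1]
grip_width: 0.872
grip_force: 0.0
```

Call:
send_rows:
  targets: [0,0,0,0,0,0.05,0.75,0,0,0,0,0,0.05,0.75,0,0,0,0,0,0,0.75]

```text
time_s: 13.98
eef_pos: [426.3, -264.3, -20.5]
ee_rot: [-0.0, 0.835, 0.551, -0.0]
force: [0.2, -0.6, -0.5]
grip_width: 0.873
grip_force: 0.0
```

Call:
send_rows:
  targets: [0,0,0,0,0,0,0.4,0,0,0,0,0,0,0.3,0,0,0,0,0,0,0.2,0,0,0,0,0,0,0.15,0,0,0,0,0,0,0.15]

```text
time_s: 14.6
eef_pos: [426.9, -264.8, -19.4]
ee_rot: [0.001, 0.835, 0.551, 0.0]
force: [-0.0, 0.5, 7.3]
grip_width: 0.579
grip_force: 10.1
```

The tongs are gripped at about 49 mm with 10 N, matching the spring. Lifting.

Call:
send_rows:
  targets: [0,0,0,0,0,0,0.08,0,0,0,0,0,-0.1,0.08,0,0,0,0,0,-0.3,0.08,0,0,0,0,0,-0.6,0.08,0,0,0,0,0,-0.6,0.08]

```text
time_s: 15.22
eef_pos: [426.0, -264.0, 76.7]
ee_rot: [-0.001, 0.835, 0.551, -0.0]
force: [0.2, 0.2, -1.2]
grip_width: 0.542
grip_force: 8.6
```

```bash
python3 -c "
from h import *
a=snap('scene','s8');snap('top','t4');s=monitor.sense();print(s['eef_pos'],s['force'],s['grip_width'],s['grip_force'])
d=np.abs(a['img'].astype(int)-load('s7')['img']).max(2); print('change at old tongs tail',d[300:312,405:420].mean(), 'blocks',[d[y-8:y+8,x-8:x+8].mean() for x,y in((276,196),(306,213),(339,229))])
print(load('s0')['img'][313,414],a['img'][303:309,412:416].mean((0,1)))"
```

```text
[ 427.58707461 -265.50485308   79.05285628] [-0.40927419 -0.33408255 -2.32427622] 0.5445986686658669 8.638453383464366
change at old tongs tail 112.78888888888889 blocks [np.float64(2.796875), np.float64(2.70703125), np.float64(2.88671875)]
[228 163 103] [220.70833333 157.33333333 102.54166667]
```

```bash
cat > blk.py <<'E'
from h import *
def blk(c,roi,z=18,thr=120):
    y0,y1,x0,x1=roi; g=cv2.resize(c['img'][y0:y1,x0:x1],None,fx=8,fy=8,interpolation=cv2.INTER_CUBIC).astype(int)
    w=((g[...,2]>thr)).astype(np.uint8)
    N,l,s,ce=cv2.connectedComponentsWithStats(w); i=1+np.argmax(s[1:,4])
    p=np.argwhere(l==i)[:,::-1]; P=ray(c,(p+.5)/8-.5+[x0,y0],z)[:,:2]
    (cx,cy),(w_,h_),_=r=cv2.minAreaRect(P.astype(np.float32)); q=cv2.boxPoints(r); e=max([q[1]-q[0],q[2]-q[1]],key=np.linalg.norm)
    C=np.cov(P.T);v=np.linalg.eigh(C)[1][:,1]; print(P.mean(0).round(1),(cx,cy),'size',w_,h_,'ang',np.degrees(np.arctan(e[1]/e[0])),'pca',np.degrees(np.arctan(v[1]/v[0])),'sd',np.sqrt(np.linalg.eigvalsh(C)*12))
if __name__=='__main__':
    for n,t in(('t0',130),('t0',150),('t4',150)): blk(load(n),(188,214,246,269),18,t)
    for t in(110,130,150): blk(load('s0'),(184,206,266,288),18,t)
E
python3 blk.py
```

```text
[472.5 158.7] (472.4705505371094, 158.6640625) size 34.14594650268555 18.83092498779297 ang 14.019999 pca 13.731954917801675 sd [17.43582427 32.07906298]
[472.3 158.7] (472.28314208984375, 158.67599487304688) size 32.48080825805664 17.381967544555664 ang 13.6803255 pca 13.835930618890282 sd [16.12035812 30.69789919]
[472.3 158.7] (472.3166198730469, 158.64515686035156) size 31.90510368347168 16.82146453857422 ang 13.925548 pca 13.787193422409247 sd [15.65156025 30.20062646]
[472.7 159.1] (472.47509765625, 159.2451171875) size 32.61313247680664 17.679384231567383 ang 11.847216 pca 13.975625333017845 sd [16.66818721 30.92927783]
[472.8 159. ] (472.49151611328125, 159.15870666503906) size 31.06419563293457 16.340505599975586 ang 12.149095 pca 13.963102349401034 sd [15.39532213 29.73037997]
[472.8 158.9] (472.4865417480469, 158.87115478515625) size 29.709482192993164 14.874409675598145 ang 12.783093 pca 13.776933182531966 sd [14.43992585 29.0231845 ]
```

Call:
send_rows:
  targets: [0,0,0,0.2,-0.1,-0.3,0.08,0,0,0,0.4,-0.2,-0.2,0.08,0,0,0,0.6,-0.3,-0.1,0.08,0,0,0,0.6,-0.3,0,0.08,0,0,0,0.6,-0.3,0,0.08]

```text
time_s: 15.95
eef_pos: [416.1, -102.2, 111.1]
ee_rot: [-0.001, 0.835, 0.551, -0.0]
force: [-0.1, 0.5, -1.0]
grip_width: 0.545
grip_force: 8.6
```

Call:
send_rows:
  targets: [0,0,0,0.6,-0.3,0,0.08,0,0,0,0.6,-0.3,0,0.08,0,0,0,0.6,-0.3,0,0.08,0,0,0,0.6,-0.3,0,0.08,0,0,0,0.6,-0.3,0,0.08]

```text
time_s: 16.58
eef_pos: [404.1, 98.5, 111.1]
ee_rot: [-0.0, 0.835, 0.551, -0.001]
force: [1.0, 0.0, -1.3]
grip_width: 0.543
grip_force: 8.6
```

Call:
send_rows:
  targets: [0,0,0,0.6,-0.3,0,0.08,0,0,0,0.4,-0.2,0,0.08,0,0,5,0.2,-0.1,0,0.08,0,0,8,0,0,0,0.08,0,0,8,0,0,0,0.08]

```text
time_s: 17.2
eef_pos: [399.4, 177.7, 110.9]
ee_rot: [-0.0, 0.922, 0.388, -0.001]
force: [-0.5, 0.1, -1.3]
grip_width: 0.54
grip_force: 8.6
```

Call:
send_rows:
  targets: [0,0,8,0,0,0,0.08,0,0,8,0,0,0,0.08,0,0,8,0,0,0,0.08,0,0,8,0,0,0,0.08,0,0,0,0,0,0,0.08]

```text
time_s: 17.82
eef_pos: [399.6, 177.5, 111.1]
ee_rot: [0.0, 0.993, 0.121, -0.001]
force: [-0.4, 0.1, -0.9]
grip_width: 0.541
grip_force: 8.6
```

```bash
python3 -c "
from h import *
s=monitor.sense();R=rot();print(s['eef_pos'],s['force'],s['grip_width'],s['grip_force'],np.degrees(np.arctan2(R[1,0],R[0,0])))
plan([[405.5,142.3,90]])
a=snap('scene','s9');b=snap('top','t5')
p=s['eef_pos'];X=R[:,0];Y=R[:,1]
P=[p+X*k+Y*j+[0,0,h-0] for k in(53,69,85) for j in(-18,18) for h in(38,)]
print(proj(a,P).round().tolist());print(proj(b,P).round().tolist())
"
```

```text
[399.61536441 177.49749243 111.12810836] [-0.35309578  0.14558832 -0.86141853] 0.5412278535764075 8.639332323800772 13.906382987448566
[406. 142.  90.] -> [-0.05  0.59  0.35]
[[253.0, 154.0], [264.0, 157.0], [256.0, 151.0], [267.0, 154.0], [259.0, 147.0], [270.0, 151.0]]
[[229.0, 202.0], [244.0, 199.0], [228.0, 196.0], [243.0, 192.0], [226.0, 189.0], [241.0, 186.0]]
```

Call:
send_rows:
  targets: [0,0,0,0,0.2,0.2,0.08,0,0,0,-0.05,0.39,0.35,0.08,0,0,0,0,0,0.4,0.08,0,0,0,0,0,0.4,0.08,0,0,0,0,0,0,0.08]

```text
time_s: 18.55
eef_pos: [404.4, 141.8, 29.2]
ee_rot: [-0.0, 0.993, 0.121, -0.002]
force: [0.9, 0.2, -0.8]
grip_width: 0.539
grip_force: 8.6
```

```bash
python3 -c "
from h import *
s=monitor.sense();R=rot();print(s['eef_pos'],s['force'],s['grip_width'],s['grip_force'])
a=snap('scene','s10');b=snap('top','t6')
f=lambda c,x,y,w,h,s:cv2.resize(c['img'][y:y+h,x:x+w,::-1],(w*s,h*s),interpolation=cv2.INTER_CUBIC)
cv2.imwrite('pics/c7.png',np.hstack([f(a,225,160,65,75,8)[:, :440],f(b,235,165,60,100,6)[:, :360]]))
p=s['eef_pos'];X=R[:,0];Y=R[:,1]
P=[p+X*k+Y*j+[0,0,h] for k in(85,) for j in(-18,18) for h in(20,38,)]
print(((proj(a,P)-[225,160])*8).round().tolist(),((proj(b,P)-[235,165])*6).round().tolist())
"
```

```text
[404.43877919 141.81858756  29.23347633] [ 0.8523791   0.18901441 -0.8475731 ] 0.5385127358714601 8.640567208640277
[[379.0, 162.0], [375.0, 122.0], [468.0, 189.0], [465.0, 150.0]] [[77.0, 178.0], [71.0, 171.0], [158.0, 160.0], [154.0, 153.0]]
```

View pics/c7.png

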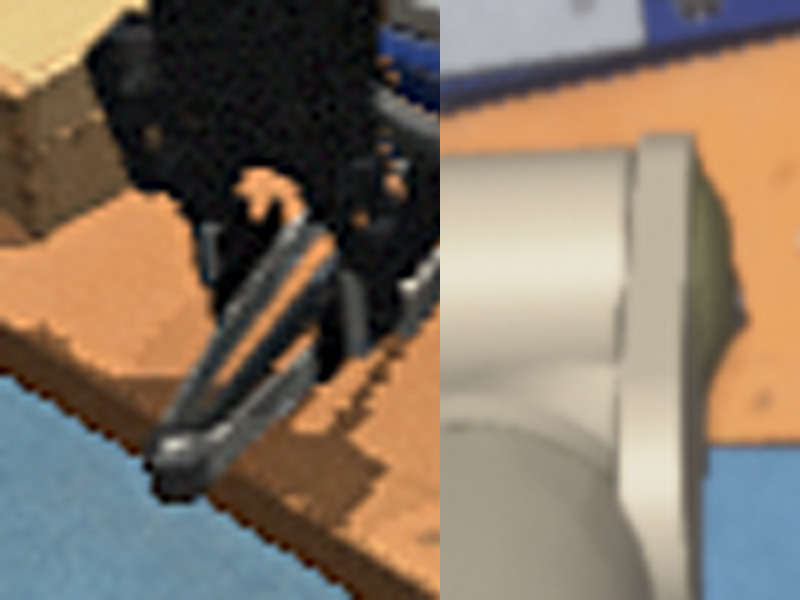

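The tips are hidden behind the gripper. The tail knob shows at crop (178,445), with the tongs straight in the grip, so I work out the tip position from the tail.

```bash
python3 -c "
from h import *
a=load('s10');p=monitor.sense()['eef_pos'];R=rot()
for z in(58,63,68,73):
  t=ray(a,[225+178/8,160+445/8],z)[0]; d=R.T@(t-p); print(z,t.round(),d.round(1),'tip',(t+R[:,0]*154).round(1))
a0=load('s0'); print(ray(a0,[360+218/4,240+249/4],20))
"
```

```text
58 [330. 122.  58.] [-78.1   1.4 -27. ] tip [479.8 159.   58. ]
63 [327. 118.  63.] [-82.4   4.7 -32. ] tip [476.5 154.8  63. ]
68 [324. 114.  68.] [-86.6   8.  -37. ] tip [473.2 150.6  68. ]
73 [320. 109.  73.] [-90.8  11.3 -42. ] tip [469.9 146.4  73. ]
[[ 397.02088115 -342.08767051   20.        ]]
```

Call:
send_rows:
  targets: [0,0,0,-0.02,-0.03,0.15,0.08,0,0,0,0,0,0.2,0.08,0,0,0,0,0,0.13,0.08,0,0,0,0,0,0,0.08]

```text
time_s: 19.15
eef_pos: [403.7, 144.0, 1.4]
ee_rot: [-0.0, 0.993, 0.12, -0.001]
force: [0.7, 0.3, -0.6]
grip_width: 0.542
grip_force: 8.6
```

Call:
send_rows:
  targets: [0,0,0,0,0,0.08,0.08,0,0,0,0,0,0.06,0.08,0,0,0,0,0,0,0.08]

```text
time_s: 19.52
eef_pos: [403.9, 144.0, -6.6]
ee_rot: [-0.0, 0.993, 0.12, -0.0]
force: [0.3, -0.3, -1.1]
grip_width: 0.545
grip_force: 8.6
```

Call:
send_rows:
  targets: [0,0,0,0,0,0.05,0.08,0,0,0,0,0,0,0.08]

```text
time_s: 19.77
eef_pos: [404.0, 144.0, -9.5]
ee_rot: [-0.0, 0.993, 0.12, -0.0]
force: [-0.0, -0.2, -1.5]
grip_width: 0.54
grip_force: 8.6
```

Call:
send_rows:
  targets: [0,0,0,0,0,0.05,0.08,0,0,0,0,0,0,0.08]

```text
time_s: 20.02
eef_pos: [403.9, 144.0, -12.6]
ee_rot: [-0.0, 0.993, 0.12, -0.0]
force: [0.5, -0.4, -1.5]
grip_width: 0.542
grip_force: 8.6
```

Call:
send_rows:
  targets: [0,0,0,0,0,0.04,0.08,0,0,0,0,0,0,0.08]

```text
time_s: 20.27
eef_pos: [404.0, 144.0, -15.0]
ee_rot: [-0.0, 0.993, 0.12, -0.0]
force: [0.2, 0.5, -1.6]
grip_width: 0.543
grip_force: 8.6
```

Now squeeze gradually, expecting the fingers to stop at about 37 mm (0.435) on the block.

Call:
send_rows:
  targets: [0,0,0,0,0,0,0.0,0,0,0,0,0,0,-0.08,0,0,0,0,0,0,-0.15,0,0,0,0,0,0,-0.25,0,0,0,0,0,0,-0.4]
  newtons: 40

```text
time_s: 20.9
eef_pos: [404.1, 144.0, -14.7]
ee_rot: [0.0, 0.993, 0.12, 0.0]
force: [-0.9, -0.3, 0.3]
grip_width: 0.422
grip_force: 40.6
```

Call:
send_rows:
  targets: [0,0,0,0,0,0,-0.6,0,0,0,0,0,0,-0.6,0,0,0,0,0,0,-0.6]

```text
time_s: 21.28
eef_pos: [404.1, 144.0, -14.8]
ee_rot: [-0.0, 0.993, 0.12, 0.0]
force: [-0.3, 0.9, 0.6]
grip_width: 0.424
grip_force: 40.6
```

The fingers stopped at 36 mm with 40 N, so the block is between the tips (the empty stop would be about 31 mm). Lifting.

Call:
send_rows:
  targets: [0,0,0,0,0,-0.1,-0.6,0,0,0,0,0,-0.25,-0.6,0,0,0,0,0,-0.4,-0.6,0,0,0,0,0,-0.4,-0.6,0,0,0,0,0,-0.4,-0.6]

```text
time_s: 21.9
eef_pos: [403.7, 143.9, 79.1]
ee_rot: [0.0, 0.993, 0.12, -0.0]
force: [-0.8, 0.6, -1.5]
grip_width: 0.427
grip_force: 40.3
```

Call:
send_rows:
  targets: [0,0,0,0,0,-0.4,-0.6,0,0,0,0,0,-0.4,-0.6,0,0,0,0,0,-0.2,-0.6,0,0,0,0,0,0,-0.6,0,0,0,0,0,0,-0.6]

```text
time_s: 22.52
eef_pos: [403.5, 143.9, 137.3]
ee_rot: [-0.0, 0.993, 0.12, -0.001]
force: [0.2, 0.8, -2.1]
grip_width: 0.425
grip_force: 40.3
```

```bash
python3 -c "
from h import *
a=snap('scene','s11');b=snap('top','t7');s=monitor.sense();print(s['eef_pos'],s['force'],s['grip_width'],s['grip_force'])
o=load('s0')['img']
for n,(x,y) in zip('thick thin mid'.split(),((276,196),(305,212),(338,229))): print(n,o[y-3:y+3,x-3:x+3].mean((0,1)).round(),a['img'][y-3:y+3,x-3:x+3].mean((0,1)).round())
for n,(x,y) in zip('thick thin mid'.split(),((257,201),(297,201),(338,200))): print(n,load('t0')['img'][y-2:y+2,x-2:x+2].mean((0,1)).round(),b['img'][y-2:y+2,x-2:x+2].mean((0,1)).round())
print(proj(a,s['eef_pos']+rot()[:,0]*71+[0,0,30]),proj(b,s['eef_pos']+rot()[:,0]*71+[0,0,30]))
g=b['img'].astype(int);w=(g.min(2)>150).astype(np.uint8);N,l,st,ce=cv2.connectedComponentsWithStats(w[170:230,235:290]);print(st[1:],ce[1:]+[235,170])
"
```

```text
[403.62506448 143.92296439 137.41776175] [ 0.68877909  0.40726621 -1.47599678] 0.429717364419149 40.291791558265686
thick [152. 146. 134.] [201. 134.  83.]
thin [194. 160. 130.] [197. 164. 133.]
mid [192. 174. 154.] [196. 178. 157.]
thick [228. 229. 227.] [198. 190. 171.]
thin [224. 206. 193.] [220. 202. 190.]
mid [212. 210. 215.] [207. 206. 211.]
[[271.45087669 150.28384454]] [[248.28547787 190.28055929]]
[[   0    0   34    7  153]
 [   0    9   35   51 1357]] [[248.0130719  172.04575163]
 [252.97641857 201.5357406 ]]
```

```bash
python3 -c "
from h import *
print(job.finish_job())"
```

```text
the job is handed in; nothing more can be done
None
```

The job is handed in with the lid shut and the thick block held in the tongs about 15 cm up (from the arm's height and the 36 mm grip; the tips were out of camera view), the other two blocks unmoved in the last images; no verdict was returned.

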